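# Stand the spatulas in their colour-coded canisters

## Task

Put the two spatulas away: stand each one handle-down in the empty steel canister whose collar has the colour of its blade (red in red, yellow in yellow), with the handle fully down on the canister's floor and the blade up. Leave the cup on the board and the tub and bowl by the rack where they are.

Things in the scene. Friction and masses are not known exactly. Their poses are not given: they have to be found in the camera images.
- spatula_red: Spatula with a red silicone blade, loose, lying flat on the white board. 200 mm long, about 90 g. Wooden handle 22 mm wide, 16 mm thick; blade 50 mm wide, 62 mm long, 8 to 11 mm thick. Origin: under the handle, 118 mm from the handle's end and 82 mm from the blade's end, near the centre of mass, a good place to grip. x along the spatula to the blade, y across its width, z out of its upper face.
- spatula_yellow: The same spatula with a yellow blade; same sizes, origin and axes.
- spatula_red_handle_end (a point): Middle of the end face of the red spatula's handle: 118 mm behind the origin, at half thickness (8 mm above the underside).
- spatula_yellow_handle_end (a point): The same point of the yellow spatula.
- canister_red: Empty upright perforated steel canister with a red collar round its lip, fixed in the holder. Outside diameter 66 mm (71 mm at the collar), inside 60 mm, 125 mm tall, open at the top. Origin: centre of its underside, 4 mm above the table; z up.
- canister_yellow: The same with a yellow collar.
- canister_red_floor (a point): Centre of the inner floor of the red canister, 4 mm above its underside; the lip is 121 mm above this point.
- canister_yellow_floor (a point): The same point of the yellow canister.
- canister_blue: The same canister with a blue collar, full: a blue spatula, a ladle and a whisk stand in it, up to about 0.23 m above the table. Fixed. Not to be used.
- rack: Low fixed steel holder, 390 mm along its y and 92 mm along its x, with a rail 69 mm above the table; the three canisters stand in it in a row along its y, 128 mm apart, in any order. Origin: centre of its underside on the table.
- board: White cutting board, fixed, 330 mm along its x, 270 mm along its y, top 15 mm above the table; the spatulas lie on it. It may be left or right of the robot, the rack being on the other side. Origin: centre of its underside on the table.
- sauce_cup: Small loose open steel cup on the far part of the board, diameter 52 mm, 32 mm tall. Origin: centre of its underside.
- salt_tub: White loose tub with a blue lid, in front of the rack (between it and the robot), diameter 68 mm, 55 mm tall. Origin: centre of its underside.
- steel_bowl: Loose open steel bowl, in front of the rack, diameter 124 mm, 55 mm tall. Origin: centre of its underside.
Not all that is in view belongs to the job. What is shaped like the spatula_red but purple is not meant.

How it is judged:
By the outcome, as a careful person would: the job done as asked, in the order asked, and still so for the second after the job is handed in, with the robot touching nothing.
It also fails if it takes over 72 s, if anything falls off the work surface, if the arm or the gripper's body presses on something with over 40 N, if the wrist force passes 120 N, or if a joint passes its speed limit or range.

## Robot

A 6-joint arm with a two-finger parallel gripper is mounted at the origin on the work surface. World frame = base frame: x ahead of the robot, y to its left, z up, the work surface at z = 0. Lengths are in m, angles in rad, forces in N, time in s.
With the tool pointing down it reaches from about 0.275 to 0.725 m from the base axis. Payload 5.6 kg.
Tool frame: the origin (TCP) lies at the very end of the fingers, on their centre line; the grasp point (between the pads) lies bot.tcp_to_grasp behind it (bot.tcp_to_grasp is the distance from the TCP to the grasp point, in m); z points along the fingers, y is the line along which they close (so a half turn about z gives the same grasp; the last joint's range is limited). The gripper opens to 85 mm and grips with 20 to 120 N. Pads are 22 mm wide; open, the fingers measure 114 mm over their backs; the gripper's body (76 mm by 85 mm) begins 54 mm behind the grasp point. The pads swing forward as they close: fully open they stand 13 mm farther back than shut.
Start: joints at [-1.051, 0.255, 0.108, 0, -1.424, -0.285], TCP at [0.128, -0.535, 0.231] pointing down, gripper open.
Joint ranges: [-2.95, 2.95], [-1.21, 1.97], [-1.09, 1.5], [-2.87, 1.71], [-2.94, -0.07], [-3.05, 3.05]. Speed limits (rad/s): [2.57, 2.57, 3.14, 3.14, 3.14, 3.14].

## Interface

Orientations are given as [roll, pitch, yaw] about the fixed x, y, z axes, in that order (R = Rz(yaw) Ry(pitch) Rx(roll)).
In Python, from rig import state, viewer, workorder, bot gives the robot as it stands. The module is installed in compiled form; this text tells all that it offers.
- The arm moves only by the tool drive_tool, never from a script. Its argument "motion" is one flat list of numbers, 7 for each row, row after row: the closure, from 0 (fully open) to 1 (shut), then the shift along the tool's x, y, z in mm, then the turn, a rotation vector about the tool's x, y, z in rad. A call has 1 to 10 rows; each row is the pose to reach, as a shift and turn from the pose commanded when the call began, along the tool's axes at that moment; what a row does not reach only later rows make up. A row lasts 1/12 s, in which the tool goes at most 41.7 mm and 7.16 degrees, less where a joint would pass 70% of its speed; a pose out of reach is approached as far as the arm can. A call with a gripper value outside its range is refused whole. The fingers move at their own pace and stop on an object; the grip force is fixed at half the most. Time passes only in rows, so rows that repeat a pose let the fingers close. It gives the time, the measured TCP pose, the force, the opening and the grip force at its end, in the units of the state.
- state(): the state, without advancing time (a new reading comes with each control period).
- viewer.snapshot(name): name is "side" or "top" or "wrist"; returns the picture (400x640x3 uint8, red, green, blue); there is no depth.
- viewer.camera_info(name): a dict with "fx", "fy", "cx", "cy" (pixels), "distortion" ([k1, k2, p1, p2, k3] as OpenCV has them; the pictures are not rectified), "world_from_camera" (4x4, takes a point from camera to world coordinates); the wrist camera has in their place "T_tool_cam" (4x4, takes a point from camera to tool coordinates, whose origin is the TCP and whose axes are the flange's). Camera axes: x right, y up, looking along -z (the intrinsics and any distortion apply to the point x, -y, -z); pixel columns grow to the right and rows downward; lengths in m; the calibration is good to about 2 mm. A picture is of the moment at which its call begins: read the wrist's pose just before it. camera_info takes no time and is no camera call.
- workorder.sign_off(): hands the job in; it is judged then, once.
The state is a dict: "time": time; "joint_positions": joint angles; "joint_vel": joint speeds; "joint_torque": joint torques, N m; "tool_pos": TCP position; "orientation": TCP orientation; "wrist_force": force on the tool from outside, world axes, zero at the start; "torque": the same for the moment, N m; "grip_width": finger opening in m; "grasp_force": force on a finger pad.
Only numpy, scipy, OpenCV 4.12 (cv2) and the standard library are available. Lean on these libraries where they do the work, as an engineer would, in place of code of your own. Each camera call takes 0.05 s, during which the arm holds its last target. There are 200 camera calls.

## Working session

There is one attempt and no reset: what is moved stays moved. The work goes in short steps, Python scripts to look and compute and a tool call to move; the robot and the scene stay as the last step left them, time stands still between calls to the robot, and variables do not carry over. Pictures are saved under pics/ and viewed, at most 10 in all, crops included, and the job is handed in when it is done.

Besides the shell and the picture viewer there is one more tool, called after ">>>" as name(argument=value, ...) on one line, values as JSON. drive_tool: Moves the arm, as the interface text tells. Its arguments: {"type":"object","properties":{"motion":{"type":"array"}},"required":["motion"]}

```bash
mkdir -p pics
python3 - <<'E'
from rig import state, viewer, workorder, bot
import cv2,numpy as np
np.set_printoptions(precision=4,suppress=True)
print(state(),bot.tcp_to_grasp)
for n in("top","side","wrist"):
    print(n,viewer.camera_info(n))
    im=viewer.snapshot(n); cv2.imwrite(f"pics/{n}0.png",im[:,:,::-1])
E
```

```text
{'time': 0.0, 'joint_positions': array([-1.0514,  0.2558,  0.107 , -0.0005, -1.4239, -0.2846]), 'joint_vel': array([ 0.0004, -0.0002, -0.0005, -0.001 ,  0.001 , -0.002 ]), 'joint_torque': array([  0.0003, -38.6634,  23.7938,   5.365 ,  -0.0062,  -0.    ]), 'tool_pos': array([ 0.1279, -0.5344,  0.2304]), 'orientation': array([ 3.1396, -0.0001, -2.9069]), 'wrist_force': array([ 0.0998,  0.4714, -0.799 ]), 'torque': array([ 0.014 , -0.0273,  0.0268]), 'grasp_force': 0.0, 'grip_width': 0.08539418804391322} 0.0187
top {'fx': 361.95796389044585, 'fy': 361.95796389044585, 'cx': 321.67221542593444, 'cy': 202.75511762786718, 'distortion': array([-0.0591,  0.    ,  0.    ,  0.    ,  0.    ]), 'world_from_camera': array([[-0.0079,  0.9774, -0.2115,  0.321 ],
       [-1.    , -0.0077,  0.0021, -0.0096],
       [ 0.0004,  0.2115,  0.9774,  0.8405],
       [ 0.    ,  0.    ,  0.    ,  1.    ]])}
side {'fx': 484.54499153064614, 'fy': 484.54499153064614, 'cx': 329.3778689195968, 'cy': 200.76445448885414, 'distortion': array([0.0343, 0.    , 0.    , 0.    , 0.    ]), 'world_from_camera': array([[-0.7189,  0.4657, -0.5161, -0.1409],
       [-0.6951, -0.4915,  0.5247,  0.6287],
       [-0.0093,  0.7359,  0.677 ,  0.8574],
       [ 0.    ,  0.    ,  0.    ,  1.    ]])}
wrist {'fx': 299.1461273306328, 'fy': 299.1461273306328, 'cx': 322.0306448254448, 'cy': 197.0183204462887, 'distortion': array([-0.0405,  0.    ,  0.    ,  0.    ,  0.    ]), 'T_tool_cam': array([[-0.0008,  0.9451,  0.3268,  0.0851],
       [ 1.    ,  0.0004,  0.0012,  0.0007],
       [ 0.001 ,  0.3268, -0.9451, -0.1419],
       [ 0.    ,  0.    ,  0.    ,  1.    ]])}
```

View pics/top0.png

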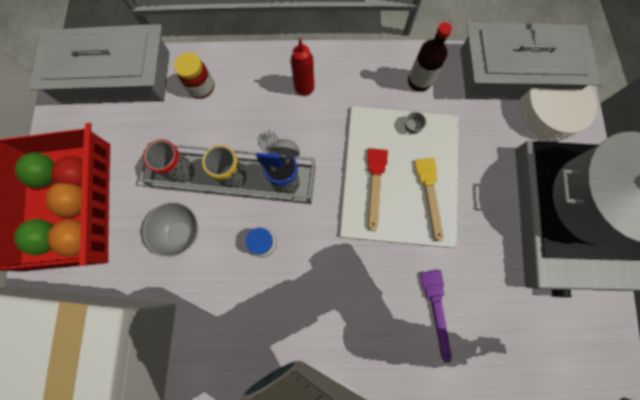

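View pics/side0.png

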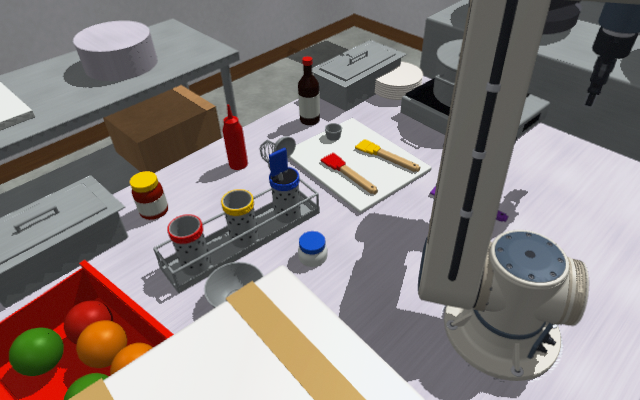

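The top view shows the red spatula (blade 377,160; handle end 373,228), the yellow one (427,170; 438,238) and a purple decoy off the board (435,310). The collars are red (162,156), yellow (220,163) and blue, full (283,175). Only the two spatulas on the board fit: their blades are red and yellow.

```bash
cat > h.py <<'E'
import cv2,numpy as np
from scipy.spatial.transform import Rotation as R
np.set_printoptions(precision=4,suppress=True)
def cam(info,st=None):
    K=np.array([[info["fx"],0,info["cx"]],[0,info["fy"],info["cy"]],[0,0,1]])
    if "T_tool_cam" in info:
        T=np.eye(4);T[:3,:3]=R.from_euler("xyz",st["orientation"]).as_matrix();T[:3,3]=st["tool_pos"]
        W=T@info["T_tool_cam"]
    else: W=info["world_from_camera"]
    return K,np.array(info["distortion"]),W
def ray(px,c,z):
    K,d,W=c
    u=cv2.undistortPoints(np.array(px,float).reshape(-1,1,2),K,d).reshape(-1,2)
    v=np.c_[u[:,0],-u[:,1],-np.ones(len(u))]@W[:3,:3].T
    o=W[:3,3]; return o+v*((z-o[2])/v[:,2])[:,None]
def mask(im,col,roi=None):
    h=cv2.cvtColor(im,cv2.COLOR_RGB2HSV).astype(int);H,S,V=h[...,0],h[...,1],h[...,2]
    m={"red":((H<5)|(H>172))&(S>150)&(V>70),"yellow":(H>20)&(H<32)&(S>140)&(V>90),
       "wood":(H>7)&(H<21)&(S>60)&(S<190)&(V>70),"white":(S<40)&(V>150)}[col]
    m=m.astype(np.uint8)
    if roi:
        z=np.zeros_like(m);a,b,c,d=roi;z[b:d,a:c]=m[b:d,a:c];m=z
    return m
def big(m):
    cs,_=cv2.findContours(m,cv2.RETR_EXTERNAL,cv2.CHAIN_APPROX_NONE)
    return max(cs,key=cv2.contourArea)
E
python3 - <<'E'
from h import *
from rig import viewer
im=cv2.imread("pics/top0.png")[:,:,::-1].copy(); c=cam(viewer.camera_info("top"))
for n,roiB,roiC in(("red",(350,140,400,185),(135,130,185,185)),("yellow",(405,145,450,195),(195,135,245,190))):
    r=roiB; roiW=(r[0],r[1],r[2],250)
    b=ray(big(mask(im,n,roiB)),c,.024); w=ray(big(mask(im,"wood",roiW)),c,.029)
    rb=cv2.minAreaRect(b[:,:2].astype(np.float32)*1000); rw=cv2.minAreaRect(w[:,:2].astype(np.float32)*1000)
    print(n,"blade",rb,"handle",rw)
    d=np.array(rb[0])-np.array(rw[0]);d/=np.linalg.norm(d)
    pb=b[:,:2]@d*1000;pw=w[:,:2]@d*1000
    print(" dir",d,"yaw",np.arctan2(d[1],d[0]),"ends",pb.max(),pw.min(),"len",pb.max()-pw.min(), "origin",np.array(rb[0])+d*(pb.max()-82-np.array(rb[0])@d))
    m=mask(im,n,roiC); pts=ray(cv2.findNonZero(m),c,.127)
    h=cv2.convexHull((pts[:,:2]*1000).astype(np.float32)); print(" can",cv2.fitEllipse(h),cv2.minEnclosingCircle(h))
print(ray([[415,122],[260,240],[168,229],[283,175],[350,108],[460,114],[342,238],[456,245]],c,.03))
E
python3 - <<'E'
import cv2
im=cv2.imread("pics/top0.png")
cv2.imwrite("pics/crop.png",cv2.resize(im[100:260,130:470],None,fx=2.3,fy=2.3,interpolation=cv2.INTER_CUBIC))
E
```

```text
red blade ((596.9681396484375, -142.11279296875), (45.30022430419922, 60.75764083862305), 82.99800109863281) handle ((498.2196044921875, -131.0154571533203), (21.578828811645508, 132.2185821533203), 83.9122085571289)
 dir [ 0.9937 -0.1117] yaw -0.11191021495034238 ends 639.5679284607348 443.61673191421505 len 195.95119654651978 origin [ 545.7539 -136.3573]
 can ((577.2493896484375, 326.0423583984375), (67.87654876708984, 74.92469024658203), 157.43524169921875) ((574.1726684570312, 324.3983459472656), 36.05846405029297)
yellow blade ((570.29736328125, -258.98846435546875), (64.10432434082031, 45.77073669433594), 6.568643093109131) handle ((471.8758850097656, -267.8243713378906), (128.52590942382812, 22.278657913208008), 6.064666271209717)
 dir [0.996  0.0894] yaw 0.08953617467321491 ends 576.8932598011609 381.83961762327596 len 195.0536421778849 origin [ 520.5357 -263.4559]
 can ((564.1500244140625, 200.62364196777344), (68.63375854492188, 76.77989196777344), 145.99302673339844) ((562.2496337890625, 200.81076049804688), 37.3859977722168)
[[ 0.6949 -0.2393  0.03  ]
 [ 0.4118  0.1278  0.03  ]
 [ 0.4378  0.3396  0.03  ]
 [ 0.5632  0.0783  0.03  ]
 [ 0.7323 -0.0823  0.03  ]
 [ 0.7163 -0.3523  0.03  ]
 [ 0.415  -0.0563  0.03  ]
 [ 0.3965 -0.3135  0.03  ]]
```

View pics/crop.png

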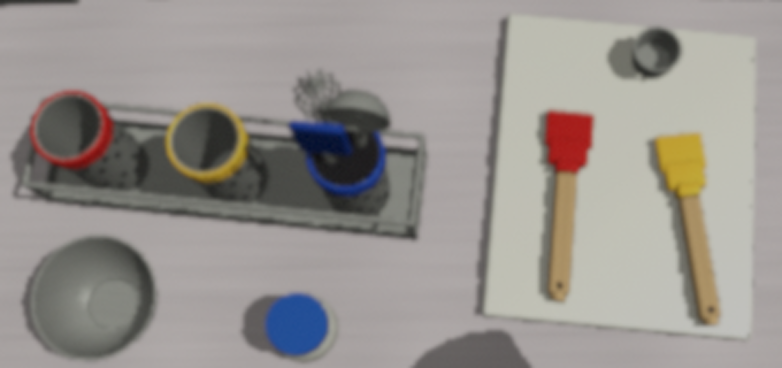

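>>> drive_tool(motion=[0,-175,90,0,0.1,0.15,-0.15,0,-175,90,0,0.1,0.15,-0.15,0,-175,90,0,0.1,0.15,-0.15,0,-175,90,0,0.1,0.15,-0.15,0,-175,90,0,0.1,0.15,-0.15,0,-175,90,0,0.1,0.15,-0.15])

```text
time: 0.65
tool_pos: [0.2805, -0.4039, 0.231]
orientation: [-3.053, -0.156, -2.758]
wrist_force: [-0.8, -0.1, -0.3]
grip_width: 0.0857
grasp_force: 0.0
```

Run:
```python
from h import *
from rig import state
s=state(); print(s["joint_positions"],s["tool_pos"],s["orientation"],s["time"])
```

```text
[-0.5099  0.1116 -0.1543  0.1821 -1.3371 -0.7159] [ 0.2805 -0.4039  0.231 ] [-3.0527 -0.156  -2.7584] 0.65
```

>>> drive_tool(motion=[0,-280,50,0,0.05,0.25,0.05,0,-280,50,0,0.05,0.25,0.05,0,-280,50,0,0.05,0.25,0.05,0,-280,50,0,0.05,0.25,0.05,0,-280,50,0,0.05,0.25,0.05,0,-280,50,0,0.05,0.25,0.05,0,-280,50,0,0.05,0.25,0.05,0,-280,50,0,0.05,0.25,0.05])

```text
time: 1.32
tool_pos: [0.5192, -0.2552, 0.1795]
orientation: [-2.981, -0.402, -2.842]
wrist_force: [-1.0, -1.2, -1.0]
grip_width: 0.0853
grasp_force: 0.0
```

Run:
```python
from h import *
from rig import state
s=state(); print(s["joint_positions"],s["tool_pos"],s["orientation"],s["time"])
```

```text
[-0.0159  0.4948  0.1448  0.2751 -1.5575 -1.2735] [ 0.5192 -0.2552  0.1795] [-2.981  -0.4017 -2.8423] 1.3167
```

```bash
cat > kin.py <<'E'
from h import *
from scipy.optimize import least_squares
Q=np.array([[-1.0514,.2558,.107,-.0005,-1.4239,-.2846],[-.5099,.1116,-.1543,.1821,-1.3371,-.7159],[-.0159,.4948,.1448,.2751,-1.5575,-1.2735]])
P=np.array([[.1279,-.5344,.2304],[.2805,-.4039,.231],[.5192,-.2552,.1795]])
O=np.array([[3.1396,-.0001,-2.9069],[-3.0527,-.156,-2.7584],[-2.981,-.4017,-2.8423]])
E=lambda a,t:R.from_euler(a,t)
def fk(q,p,s4,s6,c6):
    d1,L2,L3,e,L6,a=p
    A=E("z",q[0]);B=A*E("y",q[1]);x=np.array([0,0,d1])+B.apply([0,0,L2])
    C=B*E("y",-q[2]);x=x+C.apply([L3,0,a])
    D=C*E("x",s4*q[3]);x=x+D.apply([0,-e,0])
    F=D*E("y",-q[4]);x=x+F.apply([L6,0,0])
    return x,F*E("y",np.pi/2)*E("z",s6*q[5]+c6)
LO=np.array([-2.95,-1.21,-1.09,-2.87,-2.94,-3.05]);HI=np.array([2.95,1.97,1.5,1.71,-.07,3.05])
def fit():
    best=None
    for s4 in(1,-1):
        for s6 in(1,-1):
            c6=[0]
            def f(p):
                r=[]
                for q,x,o in zip(Q,P,O):
                    y,r6=fk(q,p[:6],s4,s6,p[6]); r+=list((y-x)*5)+list((r6.inv()*E("xyz",o)).as_rotvec())
                return r
            for c in(0,1.57,3.14,-1.57):
                s=least_squares(f,[.185,.41,.43,.15,.29,0,c])
                if best is None or s.cost<best[0]: best=(s.cost,s.x[:6],s4,s6,s.x[6],np.abs(s.fun).max())
    return best
E
python3 -c "
from kin import *
print(fit())"
```

```text
(np.float64(5.731338697565056e-08), array([0.1482, 0.5204, 0.4008, 0.1544, 0.362 , 0.0002]), -1, -1, np.float64(-1.5707579811541441), np.float64(0.0002055603513469173))
```

```bash
cat > plan.py <<'E'
from kin import *
M=(np.array([.1482,.5204,.4008,.1544,.362,.0002]),-1,-1,-1.57076)
def ik(x,r,q0):
    def f(q):
        y,o=fk(q,*M);return np.r_[(y-x)*5,(o.inv()*r).as_rotvec()]
    s=least_squares(f,np.clip(q0,LO+.02,HI-.02),bounds=(LO,HI),xtol=1e-10)
    return s.x,np.abs(s.fun).max()
def orient(xs,zs,beta,k):
    xs=np.array(xs,float);zs=np.array(zs,float)
    zt=-np.cos(beta)*zs-np.sin(beta)*xs; yt=k*np.cross(zs,xs); return R.from_matrix(np.c_[np.cross(yt,zt),yt,zt])
def pickpose(o,yaw,beta,k,dz=0,g=0.004):
    r=orient([np.cos(yaw),np.sin(yaw),0],[0,0,1],beta,k)
    zt=r.as_matrix()[:,2]; ztcp=.0165+.011*np.sin(beta)
    p=np.array([o[0]+g*np.cos(yaw),o[1]+g*np.sin(yaw),.024]); # tool axis passes through handle axis at this point
    x=p+zt*((ztcp-p[2])/zt[2]); x[2]+=dz; return x,r
def placepose(c,psi,beta,k,o,yaw,zend,g=0.004):
    # same tool<->spatula relation as in the pick
    xp,rp=pickpose(o,yaw,beta,k,0,g)
    S=R.from_euler("z",yaw); t=S.inv().apply(np.array([*o,.015])-xp); rel=S.inv()*rp  # tool in spatula
    tp=S.inv().apply(xp-np.array([*o,.015]))
    xs=np.array([0,0,1.]);zs=np.array([np.cos(psi),np.sin(psi),0]);N=R.from_matrix(np.c_[xs,np.cross(zs,xs),zs])
    # handle end at spatula (-.118,0,.008)
    org=np.array([c[0],c[1],zend])-N.apply([-.118,0,.008])
    return org+N.apply(tp),N*rel
SP={"red":((.545,-.1365),-.105),"yellow":((.5195,-.2635),.1)}
CAN={"red":(.5755,.325),"yellow":(.563,.2)}
E
cat > s.py <<'E'
from plan import *
qc=np.array([-.0159,.4948,.1448,.2751,-1.5575,-1.2735])
rng=np.random.default_rng(0)
for n in("red","yellow"):
    for k in(1,-1):
        for b in(0,20,35,50):
            b_=np.radians(b);x,r=pickpose(*SP[n],b_,k)
            sols=[]
            for sd in [qc,qc+[0,0,0,0,0,3.14],qc+[0,0,0,0,0,-1.5]]+[np.r_[-.3,.6,.2,j4,-1.5,0] for j4 in(-1.5,1.2,-2.6)]:
                q,e=ik(x,r,sd)
                if e<1e-3 and not any(np.abs(q-t).max()<.05 for t in sols): sols.append(q)
            if not sols: continue
            for ps in range(-180,180,20):
                xp,rp=placepose(CAN[n],np.radians(ps),b_,k,*SP[n],.045)
                best=None
                for q0 in sols:
                    for sd in(q0,q0+[.8,0,0,0,.8,0],q0+[.5,0,0,-1,0,0],q0+[.5,0,0,1,0,0]):
                        q,e=ik(xp,rp,sd)
                        if e<1e-3:
                            d=np.abs(q-q0).max()
                            if best is None or d<best[0]: best=(d,q0,q)
                if best: 
                    q=best[2];w=xp-.362*rp.as_matrix()[:,2]
                    print(n,k,b,ps,"d%.2f"%best[0],"marg%.2f"%min((q-LO).min(),(HI-q).min()),best[1].round(2),q.round(2),"tool",rp.as_matrix()[:,2].round(2),"wrist",w.round(2))
E
python3 s.py
```

```text
red 1 0 -140 d3.08 marg0.39 [ 0.03  0.44 -0.2  -0.   -0.93 -1.71] [-0.05  0.59 -0.7  -2.37 -1.36  1.37] tool [0.77 0.64 0.  ] wrist [0.3  0.1  0.17]
red 1 0 -120 d2.73 marg0.70 [ 0.03  0.44 -0.2  -0.   -0.93 -1.71] [-0.09  0.59 -0.39 -1.93 -1.34  1.02] tool [0.5  0.87 0.  ] wrist [0.4  0.02 0.17]
red 1 0 -100 d2.46 marg1.02 [ 0.03  0.44 -0.2  -0.   -0.93 -1.71] [-0.07  0.68 -0.07 -1.64 -1.49  0.76] tool [ 0.17  0.98 -0.  ] wrist [ 0.51 -0.03  0.17]
red 1 0 -80 d2.27 marg1.16 [ 0.03  0.44 -0.2  -0.   -0.93 -1.71] [-0.02  0.81  0.26 -1.47 -1.73  0.56] tool [-0.17  0.98 -0.  ] wrist [ 0.64 -0.03  0.17]
red 1 0 -60 d2.09 marg0.88 [ 0.03  0.44 -0.2  -0.   -0.93 -1.71] [ 0.06  0.96  0.62 -1.4  -2.01  0.38] tool [-0.5   0.87 -0.  ] wrist [0.75 0.02 0.17]
red 1 0 -40 d1.86 marg0.48 [ 0.03  0.44 -0.2  -0.   -0.93 -1.71] [ 0.13  1.14  1.02 -1.47 -2.31  0.16] tool [-0.77  0.64  0.  ] wrist [0.85 0.1  0.17]
red 1 20 -140 d2.44 marg0.54 [ 0.01  0.66  0.16 -0.04 -1.42 -1.67] [ 0.12  0.22 -0.49 -2.03 -0.61  0.77] tool [ 0.72  0.6  -0.34] wrist [0.32 0.11 0.29]
red 1 20 -120 d2.17 marg0.81 [ 0.01  0
[... 17200 characters left out ...]
.7   0.31  0.37 -1.78 -1.03] tool [-0.11 -0.63 -0.77] wrist [0.6  0.43 0.45]
yellow -1 50 100 d2.63 marg1.12 [-0.1   1.04  0.58  0.17 -1.97  1.77] [ 0.89  0.57  0.03  0.51 -1.54 -0.87] tool [ 0.11 -0.63 -0.77] wrist [0.52 0.43 0.45]
yellow -1 50 120 d2.50 marg0.84 [-0.1   1.04  0.58  0.17 -1.97  1.77] [ 0.94  0.43 -0.25  0.66 -1.29 -0.73] tool [ 0.32 -0.56 -0.77] wrist [0.45 0.4  0.45]
yellow -1 50 140 d2.38 marg0.58 [-0.1   1.04  0.58  0.17 -1.97  1.77] [ 0.94  0.28 -0.51  0.84 -1.03 -0.61] tool [ 0.49 -0.41 -0.77] wrist [0.38 0.35 0.45]
yellow -1 50 160 d2.25 marg0.36 [-0.1   1.04  0.58  0.17 -1.97  1.77] [ 0.85  0.14 -0.73  1.09 -0.74 -0.48] tool [ 0.6  -0.22 -0.77] wrist [0.34 0.28 0.45]
```

```bash
cat >> plan.py <<'E'
from scipy.spatial.transform import Slerp
def cur():
    from rig import state
    s=state();return s["tool_pos"],E("xyz",s["orientation"]),s["joint_positions"],s
def legs(x,r,q,ws):
    for name,(X,Rr) in ws:
        d=r.inv().apply(X-x)*1000; w=(r.inv()*Rr).as_rotvec(); a=np.linalg.norm(w)
        n=int(max(np.linalg.norm(d)/41.7,np.degrees(a)/7.16)+1); sl=Slerp([0,1],R.concatenate([r,Rr])); mg=9;er=0;js=0;zw=9
        for t in np.linspace(0,1,n+1)[1:]:
            q2,e=ik(x+t*(X-x),sl(t),q); er=max(er,e);js=max(js,np.abs(q2-q).max());q=q2;mg=min(mg,(q-LO).min(),(HI-q).min())
        print(name,"shift",d.round(1),"turn",w.round(3),"rows",n,"marg%.2f err%.4f jstep%.2f"%(mg,er,js),"q",q.round(2),"tcp",X.round(3)); x,r=X,Rr
    return q
B=np.radians(35)
E
cat > r1.py <<'E'
from plan import *
x,r,q,s=cur()
g,rg=pickpose(*SP["red"],B,1); pre=g-rg.as_matrix()[:,2]*.08
ws=[("pre",(pre,rg)),("grasp",(g,rg)),("lift",(g+[0,0,.15],rg))]
for ps in(-120,-130):
    c=CAN["red"];
    hi=placepose(c,np.radians(ps),B,1,*SP["red"],.16);lo=placepose(c,np.radians(ps),B,1,*SP["red"],.035)
    bk=(lo[0]-lo[1].as_matrix()[:,2]*.1,lo[1])
    mid=(np.array([.45,.05,.33]),Slerp([0,1],R.concatenate([rg,hi[1]]))(.5))
    legs(x,r,q,ws+[("mid",mid),("hi",hi),("lo",lo),("back",bk)]);print()
E
python3 r1.py
```

```text
pre shift [-132.    92.3   28.5] turn [-0.355  0.235  0.338] rows 5 marg0.78 err0.0000 jstep0.12 q [-0.01  0.91  0.72 -0.06 -1.99 -1.67] tcp [ 0.594 -0.142  0.088]
grasp shift [ 0.  0. 80.] turn [0. 0. 0.] rows 2 marg0.93 err0.0000 jstep0.15 q [-0.01  0.85  0.44 -0.06 -1.76 -1.66] tcp [ 0.548 -0.137  0.023]
lift shift [  86.     0.  -122.9] turn [0. 0. 0.] rows 4 marg0.86 err0.0000 jstep0.08 q [-0.01  0.76  0.64 -0.06 -2.06 -1.68] tcp [ 0.548 -0.137  0.173]
mid shift [186.2 175.5 -61.5] turn [-0.11  -0.689 -0.624] rows 8 marg0.96 err0.0000 jstep0.11 q [ 0.22  0.01  0.14 -0.28 -1.58 -1.36] tcp [0.45 0.05 0.33]
hi shift [-217.1  170.8  132.6] turn [-0.11  -0.689 -0.624] rows 8 marg0.67 err0.0000 jstep0.21 q [ 0.4   0.08 -0.08 -0.82 -0.74 -0.49] tcp [0.576 0.325 0.281]
lo shift [102.4   0.   71.7] turn [0. 0. 0.] rows 3 marg0.59 err0.0000 jstep0.15 q [ 0.32  0.23 -0.19 -1.11 -0.66 -0.09] tcp [0.576 0.325 0.156]
back shift [  -0.   -0. -100.] turn [0. 0. 0.] rows 3 marg0.63 err0.0000 jstep0.06 q [ 0.21  0.07 -0.24 -1.01 -0.8  -0.16] tcp [0.535 0.254 0.214]

pre shift [-132.    92.3   28.
[... 338 characters left out ...]
rg0.86 err0.0000 jstep0.08 q [-0.01  0.76  0.64 -0.06 -2.06 -1.68] tcp [ 0.548 -0.137  0.173]
mid shift [186.2 175.5 -61.5] turn [-0.094 -0.716 -0.531] rows 8 marg0.96 err0.0000 jstep0.11 q [ 0.27 -0.02  0.09 -0.22 -1.53 -1.48] tcp [0.45 0.05 0.33]
hi shift [-200.5  193.7  127.1] turn [-0.094 -0.716 -0.531] rows 8 marg0.38 err0.0000 jstep0.21 q [ 0.58  0.01 -0.23 -0.57 -0.45 -0.87] tcp [0.576 0.325 0.281]
lo shift [102.4   0.   71.7] turn [0. 0. 0.] rows 3 marg0.33 err0.0000 jstep0.23 q [ 0.44  0.17 -0.28 -1.07 -0.4  -0.28] tcp [0.576 0.325 0.156]
back shift [  -0.    0. -100.] turn [0. 0. 0.] rows 3 marg0.36 err0.0000 jstep0.07 q [ 0.4  -0.03 -0.37 -0.9  -0.5  -0.45] tcp [0.523 0.262 0.214]
```

>>> drive_tool(motion=[0,-132,92.3,28.5,-0.355,0.235,0.338,0,-132,92.3,28.5,-0.355,0.235,0.338,0,-132,92.3,28.5,-0.355,0.235,0.338,0,-132,92.3,28.5,-0.355,0.235,0.338,0,-132,92.3,28.5,-0.355,0.235,0.338,0,-132,92.3,28.5,-0.355,0.235,0.338,0,-132,92.3,28.5,-0.355,0.235,0.338,0,-132,92.3,28.5,-0.355,0.235,0.338])

```text
time: 1.98
tool_pos: [0.5909, -0.1462, 0.0943]
orientation: [-3.14, -0.603, 3.032]
wrist_force: [0.7, -0.8, 0.3]
grip_width: 0.0851
grasp_force: 0.0
```

Run:
```python
from plan import *
from rig import viewer
x,r,q,s=cur()
im=viewer.snapshot("wrist");cv2.imwrite("pics/w1.png",im[:,:,::-1])
print(x,s["orientation"],q)
c=cam(viewer.camera_info("wrist"),s)
for col,z in(("red",.023),("wood",.03)):
    b=ray(big(mask(im,col)),c,z);print(col,cv2.minAreaRect((b[:,:2]*1000).astype(np.float32)))
g,rg=pickpose(*SP["red"],B,1); legs(x,r,q,[("grasp",(g,rg))])
```

```text
[ 0.5909 -0.1462  0.0943] [-3.1401 -0.6032  3.0321] [-0.0175  0.8929  0.7074 -0.0554 -1.9861 -1.669 ]
red ((594.6901245117188, -142.2713623046875), (48.41032028198242, 68.2945785522461), 83.78446960449219)
wood ((496.44189453125, -131.38558959960938), (20.278278350830078, 130.41090393066406), 84.10626983642578)
grasp shift [-4.7  4.8 83.5] turn [ 0.001  0.008 -0.004] rows 3 marg0.89 err0.0000 jstep0.10 q [-0.01  0.85  0.44 -0.06 -1.76 -1.66] tcp [ 0.548 -0.137  0.023]
```

View pics/w1.png

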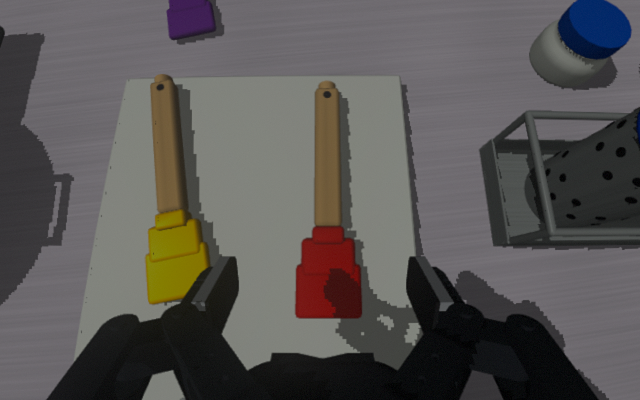

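>>> drive_tool(motion=[0,2,0,60,0,0,0,0,2,0,60,0,0,0,0,2,0,60,0,0,0,0,2,0,60,0,0,0])

```text
time: 2.37
tool_pos: [0.5544, -0.1416, 0.0465]
orientation: [-3.14, -0.605, 3.032]
wrist_force: [0.3, 0.5, 1.1]
grip_width: 0.0854
grasp_force: 0.0
```

Run:
```python
from plan import *
x,r,q,s=cur()
g,rg=pickpose(*SP["red"],B,1,g=.002);print(x); legs(x,r,q,[("grasp",(g,rg))])
```

```text
[ 0.5544 -0.1416  0.0465]
grasp shift [-6.3  4.1 24.4] turn [ 0.001  0.006 -0.003] rows 1 marg1.07 err0.0000 jstep0.05 q [-0.01  0.85  0.43 -0.06 -1.76 -1.66] tcp [ 0.546 -0.137  0.023]
```

>>> drive_tool(motion=[0,-6,4,24,0,0.006,0,0,-6,4,24,0,0.006,0,0,-6,4,24,0,0.006,0,1,-6,4,24,0,0.006,0,1,-6,4,24,0,0.006,0,1,-6,4,24,0,0.006,0,1,-6,4,24,0,0.006,0,1,-6,4,24,0,0.006,0,1,-6,4,24,0,0.006,0])

```text
time: 3.12
tool_pos: [0.547, -0.1367, 0.0215]
orientation: [-3.141, -0.612, 3.032]
wrist_force: [0.9, -0.1, 3.4]
grip_width: 0.0208
grasp_force: 58.5
```

>>> drive_tool(motion=[1,0,0,0,0,0,0,1,0,0,0,0,0,0,1,0,0,0,0,0,0,1,0,0,0,0,0,0])

```text
time: 3.45
tool_pos: [0.547, -0.1367, 0.0215]
orientation: [-3.141, -0.612, 3.032]
wrist_force: [3.1, -0.5, 4.8]
grip_width: 0.0209
grasp_force: 58.8
```

>>> drive_tool(motion=[1,43,0,-61,0,0,0,1,86,0,-123,0,0,0,1,86,0,-123,0,0,0,1,86,0,-123,0,0,0,1,86,0,-123,0,0,0,1,86,0,-123,0,0,0])

```text
time: 3.95
tool_pos: [0.5476, -0.1363, 0.172]
orientation: [3.141, -0.61, 3.032]
wrist_force: [1.2, 0.6, -1.3]
grip_width: 0.0209
grasp_force: 58.8
```

```bash
cat > r2.py <<'E'
from plan import *
from rig import viewer
x,r,q,s=cur(); print(x,s["grip_width"],s["grasp_force"])
cv2.imwrite("pics/w2.png",viewer.snapshot("wrist")[:,:,::-1])
xg=np.array([.547,-.1367,.0215]);rg=E("xyz",[-3.141,-.612,3.032])
# actual tool pose in the spatula frame at the grasp
def place(c,psi,zend,o,yaw,xg,rg):
    S=E("z",yaw);tp=S.inv().apply(xg-np.array([*o,.015]));rel=S.inv()*rg
    xs=np.array([0,0,1.]);zs=np.array([np.cos(psi),np.sin(psi),0]);N=R.from_matrix(np.c_[xs,np.cross(zs,xs),zs])
    return np.array([c[0],c[1],zend])-N.apply([-.118,0,.008])+N.apply(tp),N*rel
ps=np.radians(-120);a=(*SP["red"],xg,rg)
hi=place(CAN["red"],ps,.16,*a);lo=place(CAN["red"],ps,.035,*a)
mid=(np.array([.45,.05,.33]),Slerp([0,1],R.concatenate([r,hi[1]]))(.5))
legs(x,r,q,[("mid",mid),("hi",hi),("lo",lo)])
E
python3 r2.py
```

```text
[ 0.5476 -0.1363  0.172 ] 0.02087921026661568 58.794779777526855
mid shift [186.7 174.6 -62.1] turn [-0.112 -0.686 -0.625] rows 8 marg0.96 err0.0000 jstep0.11 q [ 0.22  0.02  0.14 -0.28 -1.58 -1.36] tcp [0.45 0.05 0.33]
hi shift [-217.3  171.7  134.5] turn [-0.112 -0.686 -0.625] rows 8 marg0.67 err0.0000 jstep0.21 q [ 0.4   0.09 -0.08 -0.82 -0.74 -0.49] tcp [0.576 0.326 0.28 ]
lo shift [102.3  -0.5  71.8] turn [0. 0. 0.] rows 3 marg0.59 err0.0000 jstep0.15 q [ 0.32  0.23 -0.19 -1.11 -0.66 -0.09] tcp [0.576 0.326 0.155]
```

View pics/w2.png

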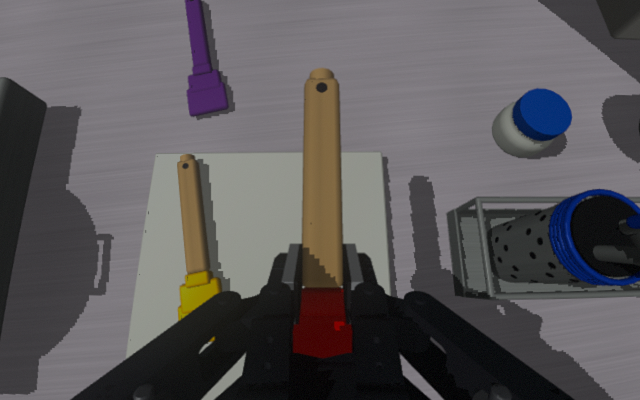

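>>> drive_tool(motion=[1,210,175,-95,-0.112,-0.686,-0.625,1,210,175,-95,-0.112,-0.686,-0.625,1,210,175,-95,-0.112,-0.686,-0.625,1,210,175,-95,-0.112,-0.686,-0.625,1,210,175,-95,-0.112,-0.686,-0.625,1,210,175,-95,-0.112,-0.686,-0.625,1,210,175,-95,-0.112,-0.686,-0.625,1,210,175,-95,-0.112,-0.686,-0.625,1,210,175,-95,-0.112,-0.686,-0.625,1,210,175,-95,-0.112,-0.686,-0.625])

```text
time: 4.83
tool_pos: [0.4488, 0.0504, 0.3684]
orientation: [2.889, 0.162, -2.718]
wrist_force: [0.9, -0.8, -1.0]
grip_width: 0.0206
grasp_force: 59.0
```

```bash
sed -i 's/^mid=.*//; s/("mid",mid),//; s/ps,.16/ps,.19/; s/w2.png/w3.png/' r2.py; python3 r2.py
```

```text
[0.4488 0.0504 0.3684] 0.020563936467586447 59.005773067474365
hi shift [-217.3  169.1  141.4] turn [-0.109 -0.692 -0.629] rows 8 marg0.70 err0.0000 jstep0.19 q [ 0.42  0.06 -0.04 -0.77 -0.77 -0.57] tcp [0.576 0.326 0.31 ]
lo shift [126.9  -0.7  89. ] turn [0. 0. 0.] rows 4 marg0.59 err0.0000 jstep0.14 q [ 0.32  0.23 -0.19 -1.11 -0.66 -0.09] tcp [0.576 0.326 0.155]
```

>>> drive_tool(motion=[1,-217,169,141,-0.109,-0.692,-0.629,1,-217,169,141,-0.109,-0.692,-0.629,1,-217,169,141,-0.109,-0.692,-0.629,1,-217,169,141,-0.109,-0.692,-0.629,1,-217,169,141,-0.109,-0.692,-0.629,1,-217,169,141,-0.109,-0.692,-0.629,1,-217,169,141,-0.109,-0.692,-0.629,1,-217,169,141,-0.109,-0.692,-0.629,1,-217,169,141,-0.109,-0.692,-0.629,1,-217,169,141,-0.109,-0.692,-0.629])

```text
time: 5.72
tool_pos: [0.5775, 0.3255, 0.307]
orientation: [3.129, 0.953, -2.106]
wrist_force: [-0.0, -1.3, 0.7]
grip_width: 0.0205
grasp_force: 59.1
```

```bash
python3 r2.py
python3 - <<'E'
from h import *
from rig import viewer
im=viewer.snapshot("side")[:,:,::-1]; t=viewer.snapshot("top")[:,:,::-1]
a=cv2.resize(im[80:330,130:380],(400,400)); b=cv2.resize(t[80:280,100:300],(400,400))
cv2.imwrite("pics/s3.png",np.hstack([a,b]))
E
```

```text
[0.5775 0.3255 0.307 ] 0.02049276490516978 59.07055154442787
hi shift [-2.5  1.5 -1.7] turn [ 0.001 -0.006 -0.003] rows 1 marg0.70 err0.0000 jstep0.01 q [ 0.42  0.06 -0.04 -0.77 -0.77 -0.57] tcp [0.576 0.326 0.31 ]
lo shift [126.9  -0.7  89. ] turn [0. 0. 0.] rows 4 marg0.59 err0.0000 jstep0.14 q [ 0.32  0.23 -0.19 -1.11 -0.66 -0.09] tcp [0.576 0.326 0.155]
```

View pics/s3.png

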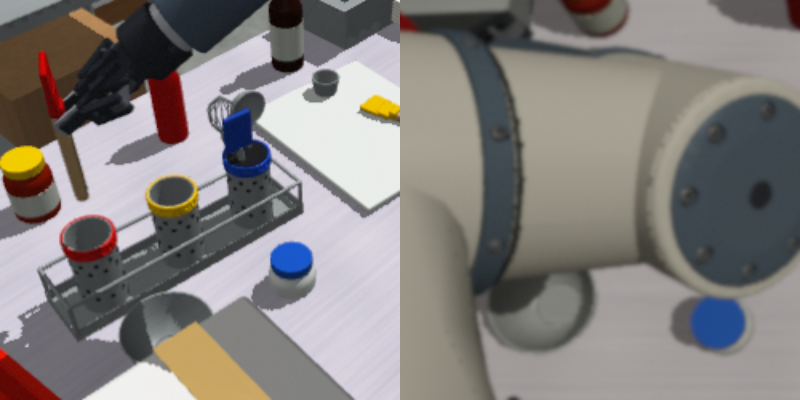

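Side crop: the red spatula is held above the red canister, with its handle end near full-image pixel (180,202) and its blade top near (158,112). Next I check that against a vertical spatula at the planned place.

```bash
cat >> h.py <<'E'
def proj(p,c):
    K,d,W=c; v=(np.atleast_2d(p)-W[:3,3])@W[:3,:3]; v=v*[1,-1,-1]
    return cv2.projectPoints(v,np.zeros(3),np.zeros(3),K,d)[0].reshape(-1,2)
E
python3 - <<'E'
from plan import *
from rig import viewer
c=cam(viewer.camera_info("side"));im=cv2.imread("pics/side0.png")[:,:,::-1].copy()
print(proj([[.5765,.3255,.187],[.5765,.3255,.387]],c))
for n,roi in(("red",(160,205,210,250)),("yellow",(215,180,260,225))):
    p=ray(cv2.findNonZero(mask(im,n,roi)),c,.127);print(n,cv2.minEnclosingCircle((p[:,:2]*1000).astype(np.float32)))
E
```

```text
[[181.6764 205.8298]
 [156.6737 122.0931]]
red ((597.439697265625, 328.43292236328125), 63.6711540222168)
yellow ((561.5111083984375, 205.36253356933594), 42.54291915893555)
```

>>> drive_tool(motion=[1,22,1,14,0,-0.006,0,1,48,1,32,0,-0.006,0,1,74,1,50,0,-0.006,0,1,100,1,69,0,-0.006,0,1,124,1,87,0,-0.006,0,1,124,1,87,0,-0.006,0,1,124,1,87,0,-0.006,0])

```text
time: 6.45
tool_pos: [0.5765, 0.326, 0.16]
orientation: [3.136, 0.965, -2.1]
wrist_force: [0.7, -0.0, 0.5]
grip_width: 0.021
grasp_force: 59.1
```

Run:
```python
from h import *
from rig import viewer
im=viewer.snapshot("side")[:,:,::-1]
cv2.imwrite("pics/s4.png",cv2.resize(im[110:290,130:310],(600,600),interpolation=cv2.INTER_CUBIC))
```

```text
(no output)
```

View pics/s4.png

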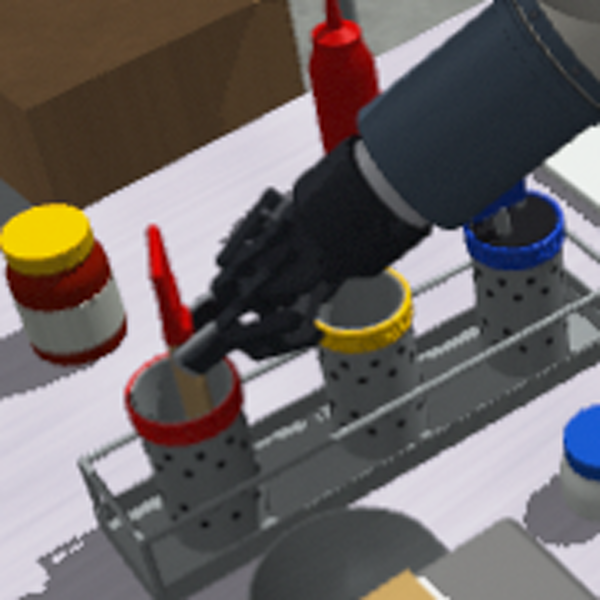

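>>> drive_tool(motion=[1,8,0,6,0,0,0,1,8,0,6,0,0,0,0.4,8,0,6,0,0,0,0.4,8,0,6,0,0,0,0.4,8,0,6,0,0,0,0.4,8,0,6,0,0,0,0.4,8,0,6,0,0,0,0.4,8,0,6,0,0,0])

```text
time: 7.17
tool_pos: [0.5766, 0.3273, 0.151]
orientation: [3.14, 0.967, -2.096]
wrist_force: [0.8, -0.1, -0.1]
grip_width: 0.0512
grasp_force: 0.0
```

>>> drive_tool(motion=[0.4,0,0,-20,0,0,0,0.4,0,0,-45,0,0,0,0.4,-20,0,-85,0,0,0,0.4,-50,0,-125,0,0,0,0.4,-70,0,-160,0,0,0,0.4,-70,0,-160,0,0,0])

```text
time: 7.67
tool_pos: [0.5318, 0.2461, 0.3075]
orientation: [-3.126, 0.973, -2.083]
wrist_force: [0.3, 0.6, 0.5]
grip_width: 0.0514
grasp_force: 0.0
```

Run:
```python
from plan import *
from rig import viewer
im=viewer.snapshot("side");im2=viewer.snapshot("wrist")
cv2.imwrite("pics/s5.png",np.hstack([cv2.resize(im[110:290,130:310,::-1],(400,400)),cv2.resize(im2[:,120:520,::-1],(400,400))]))
x,r,q,s=cur();print(x,q)
g,rg=pickpose(*SP["yellow"],B,1,g=.001);pre=g-rg.as_matrix()[:,2]*.07
mid=(np.array([.45,-.05,.34]),Slerp([0,1],R.concatenate([r,rg]))(.5))
q=legs(x,r,q,[("mid",mid),("pre",(pre,rg)),("grasp",(g,rg)),("lift",(g+[0,0,.15],rg))])
for ps in(-130,-140):
  hi=placepose(CAN["yellow"],np.radians(ps),B,1,*SP["yellow"],.2,.001);lo=placepose(CAN["yellow"],np.radians(ps),B,1,*SP["yellow"],.035,.001)
  m2=(np.array([.42,-.02,.37]),Slerp([0,1],R.concatenate([rg,hi[1]]))(.5))
  legs(g+[0,0,.15],rg,q,[("m2",m2),("hi",hi),("lo",lo)])
```

```text
[0.5314 0.2471 0.3036] [ 0.2329 -0.0342 -0.1415 -0.8751 -0.8943 -0.3866]
mid shift [ 138.3  -78.4 -266.3] turn [0.092 0.727 0.515] rows 8 marg0.89 err0.0000 jstep0.16 q [ 0.01  0.06  0.21 -0.26 -1.67 -1.06] tcp [ 0.45 -0.05  0.34]
pre shift [  58.9 -282.1  201. ] turn [0.092 0.727 0.515] rows 9 marg0.93 err0.0000 jstep0.11 q [-0.11  0.88  0.57  0.13 -1.86 -1.36] tcp [ 0.56  -0.259  0.08 ]
grasp shift [-0.  0. 70.] turn [0. 0. 0.] rows 2 marg1.05 err0.0000 jstep0.12 q [-0.12  0.84  0.34  0.13 -1.67 -1.38] tcp [ 0.52  -0.263  0.023]
lift shift [  86.     0.  -122.9] turn [0. 0. 0.] rows 4 marg0.96 err0.0000 jstep0.08 q [-0.12  0.75  0.54  0.14 -1.96 -1.34] tcp [ 0.52  -0.263  0.173]
m2 shift [ 174.4  252.2 -118.6] turn [-0.074 -0.743 -0.421] rows 8 marg1.04 err0.0000 jstep0.12 q [ 0.13 -0.05  0.17 -0.21 -1.67 -1.26] tcp [ 0.42 -0.02  0.37]
hi shift [-213.5  117.7  110.5] turn [-0.074 -0.743 -0.421] rows 7 marg0.72 err0.0000 jstep0.20 q [ 0.23 -0.06 -0.15 -0.76 -0.79 -0.57] tcp [0.563 0.2   0.318]
lo shift [135.2   0.   94.6] turn [0. 0. 0.] rows 4 marg0.61 err0.0000 jstep0.16 q [ 0.1   0.14 -0.32 -1.15 -0.68 -0.01] tcp [0.563 0.2   0.153]
m2 shift [ 174.4  252.2 -118.6] turn [-0.058 -0.76  -0.326] rows 8 marg1.04 err0.0000 jstep0.12 q [ 0.18 -0.08  0.12 -0.16 -1.63 -1.38] tcp [ 0.42 -0.02  0.37]
hi shift [-202.   139.6  106.4] turn [-0.058 -0.76  -0.326] rows 7 marg0.41 err0.0000 jstep0.18 q [ 0.46 -0.15 -0.33 -0.44 -0.48 -1.04] tcp [0.563 0.2   0.318]
lo shift [135.2   0.   94.6] turn [0. 0. 0.] rows 4 marg0.33 err0.0000 jstep0.27 q [ 0.23  0.07 -0.4  -1.12 -0.42 -0.2 ] tcp [0.563 0.2   0.153]
```

View pics/s5.png

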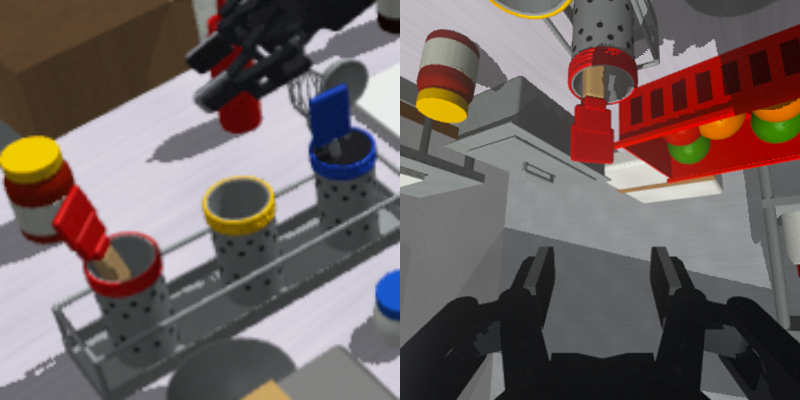

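Red stands in the red canister, leaning outward, with the blade just above the rim. For yellow I check which approach clears the blue utensils best.

```bash
cat > r4.py <<'E'
from plan import *
from rig import viewer
x,r,q0,s=cur()
im=cv2.imread("pics/top0.png")[:,:,::-1]; c=cam(viewer.camera_info("top")); print("blue blade",ray([[258,155],[269,160],[282,163]],c,.21))
for k,ps,bd in((1,-140,45),(1,-150,45),(-1,150,45),(-1,140,40)):
  b=np.radians(bd);print("==",k,ps,bd)
  g,rg=pickpose(*SP["yellow"],b,k,g=.001);pre=g-rg.as_matrix()[:,2]*.07
  mid=(np.array([.45,-.05,.34]),Slerp([0,1],R.concatenate([r,rg]))(.5))
  hi=placepose(CAN["yellow"],np.radians(ps),b,k,*SP["yellow"],.2,.001);lo=placepose(CAN["yellow"],np.radians(ps),b,k,*SP["yellow"],.035,.001)
  m2=(np.array([.42,-.02,.37]),Slerp([0,1],R.concatenate([rg,hi[1]]))(.5))
  legs(x,r,q0,[("mid",mid),("pre",(pre,rg)),("grasp",(g,rg)),("lift",(g+[0,0,.15],rg)),("m2",m2),("hi",hi),("lo",lo)])
E
python3 r4.py
```

```text
blue blade [[0.5482 0.1055 0.21  ]
 [0.5383 0.0849 0.21  ]
 [0.5323 0.061  0.21  ]]
== 1 -140 45
mid shift [ 138.3  -78.4 -266.3] turn [0.048 0.806 0.533] rows 8 marg0.90 err0.0000 jstep0.18 q [ 0.03  0.11  0.27 -0.24 -1.76 -1.08] tcp [ 0.45 -0.05  0.34]
pre shift [  31.8 -293.2  204.3] turn [0.048 0.806 0.533] rows 9 marg0.72 err0.0000 jstep0.14 q [-0.1   1.04  0.78  0.16 -2.08 -1.35] tcp [ 0.57  -0.258  0.074]
grasp shift [-0. -0. 70.] turn [0. 0. 0.] rows 2 marg0.87 err0.0000 jstep0.16 q [-0.11  0.97  0.5   0.15 -1.87 -1.38] tcp [ 0.521 -0.263  0.024]
lift shift [ 106.1    0.  -106.1] turn [0. 0. 0.] rows 4 marg0.80 err0.0000 jstep0.07 q [-0.11  0.87  0.67  0.17 -2.14 -1.33] tcp [ 0.521 -0.263  0.174]
m2 shift [192.1 252.2 -84.7] turn [-0.    -0.76  -0.331] rows 8 marg0.87 err0.0000 jstep0.12 q [ 0.21  0.03  0.23 -0.13 -1.79 -1.41] tcp [ 0.42 -0.02  0.37]
hi shift [-216.   139.3   68.6] turn [-0.    -0.76  -0.331] rows 7 marg0.59 err0.0000 jstep0.19 q [ 0.52 -0.11 -0.26 -0.21 -0.66 -1.28] tcp [0.562 0.199 0.319]
lo shift [116.7  -0.  116.7] turn [0. 0. 0.] rows 4 marg0.27 err0.000
[... 2669 characters left out ...]
00 jstep0.13 q [-0.11  0.91  0.42  0.14 -1.77  1.76] tcp [ 0.52  -0.263  0.024]
lift shift [ -96.4    0.  -114.9] turn [0. 0. 0.] rows 4 marg0.89 err0.0000 jstep0.08 q [-0.11  0.81  0.61  0.16 -2.05  1.81] tcp [ 0.52  -0.263  0.174]
m2 shift [-184.  -252.2 -102.1] turn [-0.038  0.74   0.439] rows 8 marg0.96 err0.0000 jstep0.18 q [ 0.49 -0.03  0.04  0.18 -1.7   0.8 ] tcp [ 0.42 -0.02  0.37]
hi shift [  70.3 -257.6   14.8] turn [-0.038  0.74   0.439] rows 7 marg0.73 err0.0000 jstep0.20 q [ 1.01  0.2  -0.36  0.9  -1.32 -0.52] tcp [0.563 0.2   0.319]
lo shift [-126.4   -0.   106.1] turn [0. 0. 0.] rows 4 marg0.46 err0.0000 jstep0.10 q [ 0.97  0.34 -0.63  1.06 -1.06 -0.87] tcp [0.563 0.2   0.154]
```

Blue's blade (about .54,.09) is on the robot side of its canister, so I use the left-hand approach (k=-1, ψ=140°, β=40°).

>>> drive_tool(motion=[0,138,-78,-266,-0.816,0.074,-0.737,0,138,-78,-266,-0.816,0.074,-0.737,0,138,-78,-266,-0.816,0.074,-0.737,0,138,-78,-266,-0.816,0.074,-0.737,0,138,-78,-266,-0.816,0.074,-0.737,0,138,-78,-266,-0.816,0.074,-0.737,0,138,-78,-266,-0.816,0.074,-0.737,0,138,-78,-266,-0.816,0.074,-0.737,0,138,-78,-266,-0.816,0.074,-0.737,0,138,-78,-266,-0.816,0.074,-0.737])

```text
time: 8.6
tool_pos: [0.4512, -0.0495, 0.334]
orientation: [-3.026, 0.837, -0.906]
wrist_force: [0.3, 1.5, -1.0]
grip_width: 0.0852
grasp_force: 0.0
```

```bash
cat > r5.py <<'E'
from plan import *
x,r,q,s=cur();print(x)
b=np.radians(40);g,rg=pickpose(*SP["yellow"],b,-1,g=.001);pre=g-rg.as_matrix()[:,2]*.07
legs(x,r,q,[("pre",(pre,rg))]);legs(x,r,q,[("grasp",(g,rg))])
E
python3 r5.py
```

```text
[ 0.4512 -0.0495  0.334 ]
pre shift [348.1  39.1  -7.2] turn [-0.81   0.086 -0.736] rows 9 marg0.65 err0.0000 jstep0.15 q [-0.1   0.96  0.67  0.14 -1.97  1.78] tcp [ 0.565 -0.259  0.077]
grasp shift [371.8  83.   41.8] turn [-0.81   0.086 -0.736] rows 10 marg0.69 err0.0000 jstep0.14 q [-0.11  0.91  0.42  0.14 -1.77  1.76] tcp [ 0.52  -0.263  0.024]
```

>>> drive_tool(motion=[0,348,39,-7,-0.81,0.086,-0.736,0,348,39,-7,-0.81,0.086,-0.736,0,348,39,-7,-0.81,0.086,-0.736,0,348,39,-7,-0.81,0.086,-0.736,0,348,39,-7,-0.81,0.086,-0.736,0,348,39,-7,-0.81,0.086,-0.736,0,348,39,-7,-0.81,0.086,-0.736,0,348,39,-7,-0.81,0.086,-0.736,0,348,39,-7,-0.81,0.086,-0.736,0,348,39,-7,-0.81,0.086,-0.736])

```text
time: 9.43
tool_pos: [0.5617, -0.2572, 0.0742]
orientation: [-3.141, 0.706, 0.102]
wrist_force: [-0.5, -0.6, -1.4]
grip_width: 0.0857
grasp_force: 0.0
```

>>> drive_tool(motion=[0,0,0,0,0,0,0,0,0,0,0,0,0,0])

```text
time: 9.6
tool_pos: [0.5634, -0.259, 0.0818]
orientation: [3.137, 0.693, 0.09]
wrist_force: [0.2, -0.6, 0.8]
grip_width: 0.0856
grasp_force: 0.0
```

```bash
python3 r5.py
```

```text
[ 0.5634 -0.259   0.0818]
pre shift [4.1 0.  2.6] turn [-0.002 -0.005 -0.008] rows 1 marg0.83 err0.0000 jstep0.01 q [-0.1   0.96  0.67  0.14 -1.97  1.78] tcp [ 0.565 -0.259  0.077]
grasp shift [ 3.8  0.2 72.6] turn [-0.002 -0.005 -0.008] rows 2 marg0.97 err0.0000 jstep0.13 q [-0.11  0.91  0.42  0.14 -1.77  1.76] tcp [ 0.52  -0.263  0.024]
```

>>> drive_tool(motion=[0,2,0,36,0,-0.005,0,0,4,0,60,0,-0.005,0,0,4,0,73,0,-0.005,0,0,4,0,73,0,-0.005,0,1,4,0,73,0,-0.005,0,1,4,0,73,0,-0.005,0,1,4,0,73,0,-0.005,0,1,4,0,73,0,-0.005,0,1,4,0,73,0,-0.005,0,1,4,0,73,0,-0.005,0])

```text
time: 10.43
tool_pos: [0.5204, -0.2637, 0.0224]
orientation: [3.137, 0.699, 0.093]
wrist_force: [1.6, 1.4, 3.3]
grip_width: 0.0209
grasp_force: 58.4
```

>>> drive_tool(motion=[1,0,0,0,0,0,0,1,0,0,0,0,0,0,1,0,0,0,0,0,0])

```text
time: 10.68
tool_pos: [0.5204, -0.2637, 0.0224]
orientation: [3.137, 0.699, 0.093]
wrist_force: [3.6, 1.6, 5.6]
grip_width: 0.0211
grasp_force: 58.7
```

>>> drive_tool(motion=[1,-32,0,-38,0,0,0,1,-64,0,-76,0,0,0,1,-96,0,-115,0,0,0,1,-96,0,-115,0,0,0,1,-96,0,-115,0,0,0,1,-96,0,-115,0,0,0])

```text
time: 11.18
tool_pos: [0.5208, -0.2631, 0.1723]
orientation: [3.138, 0.697, 0.093]
wrist_force: [0.2, 0.4, -2.6]
grip_width: 0.0205
grasp_force: 59.0
```

```bash
cat > r6.py <<'E'
from plan import *
import sys
x,r,q,s=cur(); print(x,s["grip_width"],s["grasp_force"])
xg=np.array([.5204,-.2637,.0224]);rg=E("xyz",[3.137,.699,.093])
def place(c,psi,zend,o,yaw,xg,rg):
    S=E("z",yaw);tp=S.inv().apply(xg-np.array([*o,.015]));rel=S.inv()*rg
    xs=np.array([0,0,1.]);zs=np.array([np.cos(psi),np.sin(psi),0]);N=R.from_matrix(np.c_[xs,np.cross(zs,xs),zs])
    return np.array([c[0],c[1],zend])-N.apply([-.118,0,.008])+N.apply(tp),N*rel
ps=np.radians(140);a=(*SP["yellow"],xg,rg);c=(.564,.201)
hi=place(c,ps,.22,*a);lo=place(c,ps,.035,*a)
ws=[("hi",hi),("lo",lo)]
if len(sys.argv)>1: ws=[("mid",(np.array([.40,.06,.38]),Slerp([0,1],R.concatenate([r,hi[1]]))(.5)))]+ws
legs(x,r,q,ws)
E
python3 r6.py m
```

```text
[ 0.5208 -0.2631  0.1723] 0.020520177979988837 59.03227597475052
mid shift [-202.6 -332.5 -102.6] turn [-0.035  0.739  0.439] rows 10 marg0.95 err0.0000 jstep0.17 q [ 0.7  -0.03  0.07  0.17 -1.76  0.6 ] tcp [0.4  0.06 0.38]
hi shift [ 113.2 -187.5   20.4] turn [-0.035  0.739  0.439] rows 7 marg0.78 err0.0000 jstep0.16 q [ 1.01  0.19 -0.31  0.89 -1.35 -0.48] tcp [0.564 0.2   0.339]
lo shift [-141.6    0.7  119. ] turn [0. 0. 0.] rows 5 marg0.46 err0.0000 jstep0.09 q [ 0.97  0.34 -0.63  1.06 -1.06 -0.87] tcp [0.564 0.2   0.154]
```

>>> drive_tool(motion=[1,-203,-332,-103,-0.035,0.739,0.439,1,-203,-332,-103,-0.035,0.739,0.439,1,-203,-332,-103,-0.035,0.739,0.439,1,-203,-332,-103,-0.035,0.739,0.439,1,-203,-332,-103,-0.035,0.739,0.439,1,-203,-332,-103,-0.035,0.739,0.439,1,-203,-332,-103,-0.035,0.739,0.439,1,-203,-332,-103,-0.035,0.739,0.439,1,-203,-332,-103,-0.035,0.739,0.439,1,-203,-332,-103,-0.035,0.739,0.439])

```text
time: 12.02
tool_pos: [0.3981, 0.0612, 0.3805]
orientation: [2.974, -0.083, -0.288]
wrist_force: [1.5, -0.5, -1.2]
grip_width: 0.0209
grasp_force: 59.1
```

>>> drive_tool(motion=[1,0,0,0,0,0,0,1,0,0,0,0,0,0])

```text
time: 12.18
tool_pos: [0.3997, 0.0607, 0.379]
orientation: [2.973, -0.082, -0.287]
wrist_force: [-0.0, -0.4, -1.7]
grip_width: 0.0211
grasp_force: 59.1
```

```bash
python3 r6.py
```

```text
[0.3997 0.0607 0.379 ] 0.021083462344328625 59.06365379691124
hi shift [ 114.7 -186.3   18.6] turn [-0.034  0.743  0.444] rows 7 marg0.78 err0.0000 jstep0.16 q [ 1.01  0.19 -0.31  0.89 -1.35 -0.48] tcp [0.564 0.2   0.339]
lo shift [-141.6    0.7  119. ] turn [0. 0. 0.] rows 5 marg0.46 err0.0000 jstep0.09 q [ 0.97  0.34 -0.63  1.06 -1.06 -0.87] tcp [0.564 0.2   0.154]
```

>>> drive_tool(motion=[1,115,-186,19,-0.034,0.743,0.444,1,115,-186,19,-0.034,0.743,0.444,1,115,-186,19,-0.034,0.743,0.444,1,115,-186,19,-0.034,0.743,0.444,1,115,-186,19,-0.034,0.743,0.444,1,115,-186,19,-0.034,0.743,0.444,1,115,-186,19,-0.034,0.743,0.444,1,115,-186,19,-0.034,0.743,0.444,1,115,-186,19,-0.034,0.743,0.444,1,115,-186,19,-0.034,0.743,0.444])

```text
time: 13.02
tool_pos: [0.5658, 0.1974, 0.3398]
orientation: [-3.136, -0.871, -0.709]
wrist_force: [0.1, 0.2, -0.6]
grip_width: 0.0208
grasp_force: 59.3
```

```bash
python3 r6.py
python3 - <<'E'
from h import *
from rig import viewer
im=viewer.snapshot("side")[:,:,::-1]
cv2.imwrite("pics/s6.png",cv2.resize(im[60:290,130:360],(600,600),interpolation=cv2.INTER_CUBIC))
print(proj([[.564,.201,.22],[.564,.201,.42],[.564,.201,.129]],cam(viewer.camera_info("side"))))
E
```

```text
[0.5658 0.1974 0.3398] 0.02084330818443164 59.25082325935364
hi shift [-2.7 -1.3 -1.8] turn [ 0.003  0.    -0.002] rows 1 marg0.78 err0.0000 jstep0.01 q [ 1.01  0.19 -0.31  0.89 -1.35 -0.48] tcp [0.564 0.2   0.339]
lo shift [-141.6    0.7  119. ] turn [0. 0. 0.] rows 5 marg0.46 err0.0000 jstep0.09 q [ 0.97  0.34 -0.63  1.06 -1.06 -0.87] tcp [0.564 0.2   0.154]
[[232.5135 167.7341]
 [216.3963  81.627 ]
 [238.4401 199.6702]]
```

View pics/s6.png

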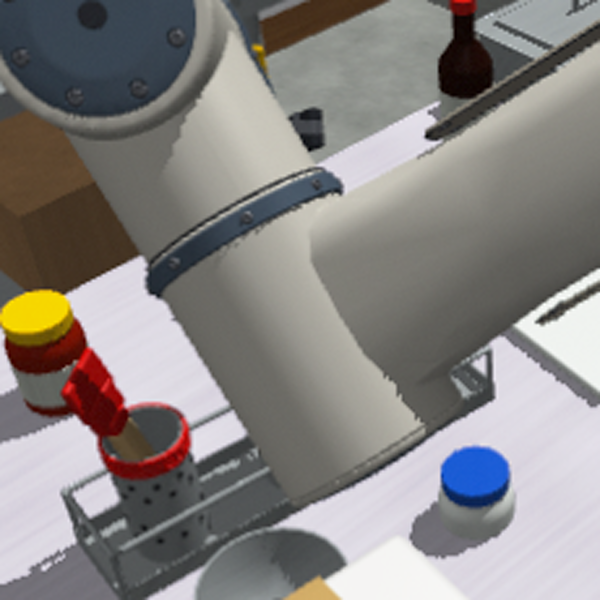

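Run:
```python
from plan import *
from rig import viewer
for q in([1.01,.19,-.31,.89,-1.35,-.48],[.97,.34,-.63,1.06,-1.06,-.87]):
    d1,L2,L3,e,L6,a=M[0];A=E("z",q[0]);Bb=A*E("y",q[1]);el=np.array([0,0,d1])+Bb.apply([0,0,L2]);C=Bb*E("y",-q[2]);F=el+C.apply([L3,0,0]);W=F+(C*E("x",-q[3])).apply([0,-e,0]);print(el,F,W)
im=viewer.snapshot("top")[:,:,::-1];im2=viewer.snapshot("wrist")[:,:,::-1]
cv2.imwrite("pics/s7.png",np.vstack([cv2.resize(im,(480,300)),cv2.resize(im2,(480,300))]))
```

```text
[0.0523 0.0832 0.6592] [0.2393 0.3811 0.4671] [0.3522 0.3781 0.5724]
[0.0981 0.1432 0.6388] [0.2262 0.3301 0.3082] [0.3513 0.379  0.3843]
```

View pics/s7.png

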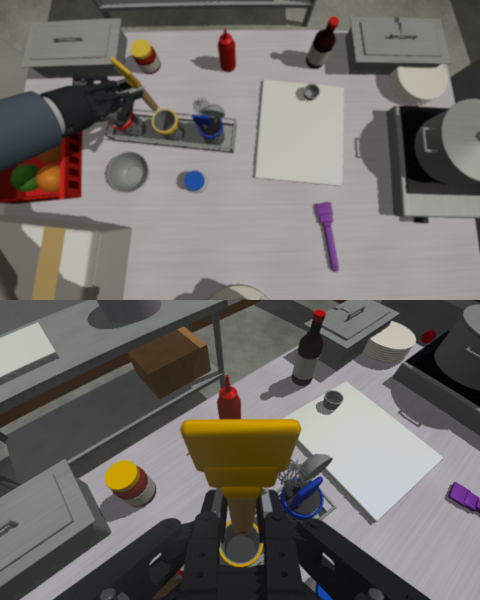

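Run:
```python
from plan import *
from rig import viewer
ct=cam(viewer.camera_info("top"));cs=cam(viewer.camera_info("side"))
for a in([137,307],[127,308]):
  for z in(.1,.15,.2,.25,.3):
    p=ray([a],ct,z); print(a,z,p[0][:2],proj(p,cs)[0])
```

```text
[137, 307] 0.1 [0.2697 0.3617] [271.7436 332.7825]
[137, 307] 0.15 [0.2732 0.3366] [278.8224 306.48  ]
[137, 307] 0.2 [0.2766 0.3115] [286.1998 279.0494]
[137, 307] 0.25 [0.2801 0.2865] [293.9005 250.3962]
[137, 307] 0.3 [0.2836 0.2614] [301.9525 220.4135]
[127, 308] 0.1 [0.2675 0.3823] [263.6259 341.0551]
[127, 308] 0.15 [0.2711 0.3558] [271.1987 313.982 ]
[127, 308] 0.2 [0.2748 0.3294] [279.0771 285.7939]
[127, 308] 0.25 [0.2784 0.3029] [287.2859 256.3985]
[127, 308] 0.3 [0.282  0.2765] [295.8533 225.6914]
```

```bash
cat > r7.py <<'E'
import io,contextlib
with contextlib.redirect_stdout(io.StringIO()): exec(open("r6.py").read())
def links(q):
    d1,L2,L3,e,L6,a_=M[0];A=E("z",q[0]);Bb=A*E("y",q[1]);el=np.array([0,0,d1])+Bb.apply([0,0,L2]);C=Bb*E("y",-q[2]);F=el+C.apply([L3,0,0]);return F,F+(C*E("x",-q[3])).apply([0,-e,0])
for pd in(140,125,110,160,-170):
    for ze in(.03,.07):
        X,Rr=place(c,np.radians(pd),ze,*a);qq,e=ik(X,Rr,q);print(pd,ze,e.round(4),links(qq),min((qq-LO).min(),(HI-qq).min()).round(2))
E
python3 r7.py
```

```text
140 0.03 0.0 (array([0.227 , 0.3284, 0.306 ]), array([0.3519, 0.3784, 0.3817])) 0.46
140 0.07 0.0 (array([0.228 , 0.3404, 0.3378]), array([0.3519, 0.3784, 0.4217])) 0.51
125 0.03 0.0 (array([0.271 , 0.4099, 0.3071]), array([0.4051, 0.4272, 0.3817])) 0.68
125 0.07 0.0 (array([0.2738, 0.4181, 0.341 ]), array([0.4051, 0.4272, 0.4217])) 0.74
110 0.03 0.0 (array([0.333 , 0.4751, 0.3102]), array([0.4691, 0.4606, 0.3817])) 0.92
110 0.07 0.0 (array([0.3364, 0.4806, 0.3453]), array([0.4691, 0.4606, 0.4217])) 0.97
160 0.03 0.0 (array([0.2044, 0.2033, 0.3078]), array([0.304 , 0.2952, 0.3817])) 0.17
160 0.07 0.0 (array([0.1996, 0.2215, 0.335 ]), array([0.304 , 0.2952, 0.4217])) 0.26
-170 0.03 0.1678 (array([0.2282, 0.1126, 0.3453]), array([0.3292, 0.1864, 0.4359])) 0.0
-170 0.07 0.1147 (array([0.2196, 0.1046, 0.3613]), array([0.3162, 0.1743, 0.4596])) 0.0
```

The wrist view shows the yellow spatula held straight over the yellow collar, and the top view agrees. The box at lower left is about 0.22 m tall, so I release a little higher to keep the forearm clear of it.

>>> drive_tool(motion=[1,-24,-1,18,0,0,0,1,-49,-1,38,0,0,0,1,-73,-1,58,0,0,0,1,-97,-1,78,0,0,0,1,-121,-1,98,0,0,0,1,-121,-1,98,0,0,0,1,-121,-1,98,0,0,0,1,-121,-1,98,0,0,0])

```text
time: 13.83
tool_pos: [0.5657, 0.202, 0.187]
orientation: [-3.128, -0.874, -0.716]
wrist_force: [-0.4, 0.4, -0.0]
grip_width: 0.0209
grasp_force: 59.3
```

```bash
python3 r6.py
python3 - <<'E'
from h import *
from rig import viewer
im=viewer.snapshot("top")[:,:,::-1]; im2=viewer.snapshot("wrist")[:,:,::-1]
cv2.imwrite("pics/s8.png",np.hstack([cv2.resize(im[60:260,80:280],(400,400),interpolation=cv2.INTER_CUBIC),cv2.resize(im2[:,120:520],(400,400))]))
E
```

```text
[0.5657 0.202  0.187 ] 0.0209301115308094 59.260966032743454
hi shift [116.4   0.9 -97.5] turn [-0.001 -0.002 -0.006] rows 4 marg0.57 err0.0000 jstep0.09 q [ 1.01  0.19 -0.31  0.89 -1.35 -0.48] tcp [0.564 0.2   0.339]
lo shift [-141.6    0.7  119. ] turn [0. 0. 0.] rows 5 marg0.46 err0.0000 jstep0.09 q [ 0.97  0.34 -0.63  1.06 -1.06 -0.87] tcp [0.564 0.2   0.154]
```

View pics/s8.png

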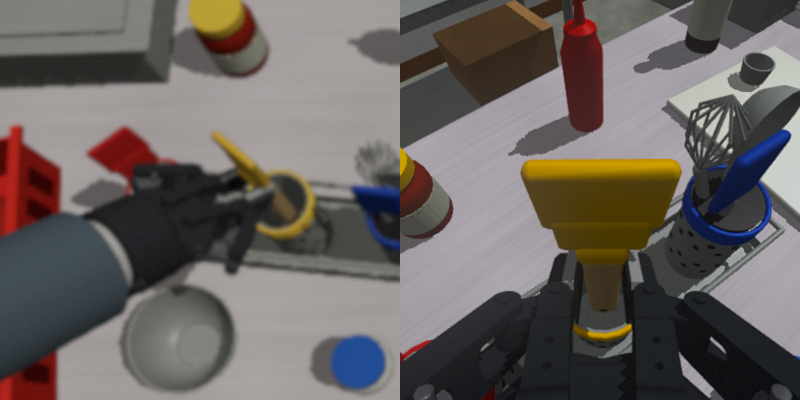

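Left (top view) the yellow handle is inside the yellow canister at (275,200); right (wrist view) the blade is upright. The 50 mm blade will drop between the fingers, so I open fully.

>>> drive_tool(motion=[0,0,0,0,0,0,0,0,0,0,0,0,0,0,0,0,0,0,0,0,0,0,0,0,0,0,0,0,0,0,0,0,0,0,0,0,0,0,0,0,0,0,0,0,0,0,0,0,0,0,0,0,0,0,0,0])

```text
time: 14.6
tool_pos: [0.5647, 0.2013, 0.1845]
orientation: [-3.133, -0.874, -0.711]
wrist_force: [-0.1, -0.4, 0.0]
grip_width: 0.0859
grasp_force: 0.0
```

>>> drive_tool(motion=[0,0,0,-20,0,0,0,0,0,0,-50,0,0,0,0,0,0,-85,0,0,0,0,30,0,-115,0,0,0,0,60,0,-140,0,0,0,0,80,0,-150,0,0,0,0,80,0,-150,0,0,0,0,80,0,-150,0,0,0])

```text
time: 15.27
tool_pos: [0.5158, 0.2421, 0.3431]
orientation: [-3.129, -0.872, -0.715]
wrist_force: [0.3, 0.3, -0.1]
grip_width: 0.0857
grasp_force: 0.0
```

Run:
```python
from plan import *
from rig import viewer
x,r,q,s=cur();print(x,s["time"],s["wrist_force"])
cw=cam(viewer.camera_info("wrist"),s)
for n,im,c in(("top",viewer.snapshot("top"),cam(viewer.camera_info("top"))),("side",viewer.snapshot("side"),cam(viewer.camera_info("side"))),("wrist",viewer.snapshot("wrist"),cw)):
    cv2.imwrite(f"pics/end_{n}.png",im[:,:,::-1])
    for col in("red","yellow"):
        k,l,st,ce=cv2.connectedComponentsWithStats(mask(im,col))
        print(n,col,[(tuple(st[i]),ce[i].round(0).tolist()) for i in range(1,k) if st[i][4]>60])
    # where collar and the blade tip of an upright, seated spatula would appear
    for nm in CAN: print(n,nm,proj([[*CAN[nm],.129],[*CAN[nm],.146],[*CAN[nm],.208]],c).round(0).tolist())
```

```text
[0.5158 0.2421 0.3431] 15.2667 [ 0.277   0.2757 -0.1477]
top red [((np.int32(438), np.int32(22), np.int32(14), np.int32(15), np.int32(137)), [445.0, 28.0]), ((np.int32(293), np.int32(42), np.int32(20), np.int32(53), np.int32(550)), [305.0, 66.0]), ((np.int32(189), np.int32(66), np.int32(18), np.int32(18), np.int32(109)), [200.0, 77.0]), ((np.int32(124), np.int32(124), np.int32(35), np.int32(28), np.int32(530)), [143.0, 138.0]), ((np.int32(0), np.int32(133), np.int32(52), np.int32(40), np.int32(922)), [17.0, 149.0]), ((np.int32(101), np.int32(143), np.int32(9), np.int32(19), np.int32(89)), [106.0, 151.0]), ((np.int32(167), np.int32(146), np.int32(12), np.int32(26), np.int32(114)), [174.0, 160.0]), ((np.int32(0), np.int32(205), np.int32(108), np.int32(65), np.int32(1763)), [72.0, 248.0])]
top yellow [((np.int32(175), np.int32(53), np.int32(27), np.int32(25), np.int32(521)), [188.0, 65.0]), ((np.int32(202), np.int32(128), np.int32(36), np.int32(51), np.int32(305)), [225.0, 158.0])]
top red [[161.0, 157.0], [157.0, 154.0], [143.0, 143.0]]
top yellow [[219.0, 162.0], [217.0, 159.0], [208.
[... 709 characters left out ...]
205.0]), ((np.int32(173), np.int32(287), np.int32(16), np.int32(19), np.int32(132)), [180.0, 295.0]), ((np.int32(236), np.int32(296), np.int32(25), np.int32(61), np.int32(357)), [252.0, 329.0])]
wrist yellow [((np.int32(152), np.int32(177), np.int32(43), np.int32(34), np.int32(1105)), [173.0, 194.0]), ((np.int32(297), np.int32(212), np.int32(42), np.int32(18), np.int32(229)), [319.0, 216.0]), ((np.int32(292), np.int32(237), np.int32(57), np.int32(58), np.int32(397)), [324.0, 277.0]), ((np.int32(311), np.int32(247), np.int32(19), np.int32(6), np.int32(76)), [320.0, 249.0])]
wrist red [[235.0, 326.0], [231.0, 324.0], [213.0, 314.0]]
wrist yellow [[324.0, 266.0], [324.0, 262.0], [324.0, 242.0]]
```

Run:
```python
from plan import *
x,r,q,s=cur()
r1=E("xyz",[2.973,-.082,-.287]);r2=E("xyz",[3.138,.3,.093])
legs(x,r,q,[("m",(np.array([.40,.06,.40]),r1)),("away",(np.array([.36,-.25,.36]),r2))])
```

```text
m shift [ 64.9 212.8 -15.6] turn [ 0.037 -0.744 -0.446] rows 7 marg0.82 err0.0000 jstep0.17 q [ 0.7  -0.02  0.13  0.17 -1.82  0.61] tcp [0.4  0.06 0.4 ]
away shift [ 45.9 296.9  95.1] turn [ 0.119 -0.343 -0.411] rows 8 marg1.00 err0.0000 jstep0.17 q [-0.18  0.2   0.28  0.09 -1.94  1.86] tcp [ 0.36 -0.25  0.36]
```

>>> drive_tool(motion=[0,65,213,-16,0.037,-0.744,-0.446,0,65,213,-16,0.037,-0.744,-0.446,0,65,213,-16,0.037,-0.744,-0.446,0,65,213,-16,0.037,-0.744,-0.446,0,65,213,-16,0.037,-0.744,-0.446,0,65,213,-16,0.037,-0.744,-0.446,0,65,213,-16,0.037,-0.744,-0.446,0,65,213,-16,0.037,-0.744,-0.446,0,65,213,-16,0.037,-0.744,-0.446])

```text
time: 16.17
tool_pos: [0.4007, 0.0597, 0.3998]
orientation: [2.973, -0.082, -0.291]
wrist_force: [-0.6, 0.6, -0.5]
grip_width: 0.0851
grasp_force: 0.0
```

>>> drive_tool(motion=[0,46,297,95,0.119,-0.343,-0.411,0,46,297,95,0.119,-0.343,-0.411,0,46,297,95,0.119,-0.343,-0.411,0,46,297,95,0.119,-0.343,-0.411,0,46,297,95,0.119,-0.343,-0.411,0,46,297,95,0.119,-0.343,-0.411,0,46,297,95,0.119,-0.343,-0.411,0,46,297,95,0.119,-0.343,-0.411,0,46,297,95,0.119,-0.343,-0.411,0,46,297,95,0.119,-0.343,-0.411])

```text
time: 17.0
tool_pos: [0.3588, -0.2515, 0.3584]
orientation: [3.138, 0.303, 0.089]
wrist_force: [-0.2, 0.8, -0.3]
grip_width: 0.0852
grasp_force: 0.0
```

Run:
```python
from plan import *
from rig import viewer
T=viewer.snapshot("top");S=viewer.snapshot("side");ct=cam(viewer.camera_info("top"));cs=cam(viewer.camera_info("side"))
cv2.imwrite("pics/fin_t.png",T[:,:,::-1]);cv2.imwrite("pics/fin_s.png",S[:,:,::-1])
def P(c):
    K,d,W=c;return K,d,np.linalg.inv(W@np.diag([1,-1,-1,1]))[:3]
def tri(a,b):
    u=[cv2.undistortPoints(np.array(p,float).reshape(1,1,2),c[0],c[1]).reshape(2,1) for p,c in((a,ct),(b,cs))]
    X=cv2.triangulatePoints(P(ct)[2],P(cs)[2],*u);return (X[:3]/X[3]).ravel()
# blade pixels = colour component(s) above the collar: farthest pixel from canister floor's projection
for n,rt,rs in(("red",(115,110,190,185),(140,165,215,255)),("yellow",(195,110,250,190),(205,140,265,225))):
    o=[]
    for im,c,roi in((T,ct,rt),(S,cs,rs)):
        p=cv2.findNonZero(mask(im,n,roi)).reshape(-1,2); f=proj([[*CAN[n],.1]],c)[0]
        dd=np.linalg.norm(p-f,axis=1); o.append(p[dd>np.quantile(dd,.985)].mean(0))
    t=tri(*o); fl=np.array([*CAN[n],.008]);print(n,o,t,"tip from floor centre",np.linalg.norm(t-fl))
import cv2
for n,p0,z in(("cup",[415,122],0),("tub",[260,240],0)):
    a=cv2.imread("pics/top0.png")[p0[1]-20:p0[1]+20,p0[0]-20:p0[0]+20].astype(int);b=T[p0[1]-20:p0[1]+20,p0[0]-20:p0[0]+20,::-1].astype(int);print(n,np.abs(a-b).mean())
a=cv2.imread("pics/top0.png")[200:260,135:200].astype(int);print("bowl",np.abs(a-T[200:260,135:200,::-1]).mean())
```

```text
red [array([126.25, 135.5 ]), array([154.8462, 188.2308])] [0.5912 0.3522 0.234 ] tip from floor centre 0.22815557184912272
yellow [array([214.3333, 128.3333]), array([225.  , 165.75])] [0.607  0.1932 0.1977] tip from floor centre 0.19487338235264973
cup 35.1625
tub 18.257291666666667
bowl 38.934871794871796
```

Run:
```python
from plan import *
from rig import viewer
ct=cam(viewer.camera_info("top"));cs=cam(viewer.camera_info("side"))
T=cv2.imread("pics/fin_t.png")[:,:,::-1].copy();S=cv2.imread("pics/fin_s.png")[:,:,::-1].copy()
th=np.linspace(0,2*np.pi,72)
for n,rt,rs in(("red",(115,110,190,185),(140,165,215,255)),("yellow",(195,110,250,190),(205,140,265,225))):
    for nm,im,c,roi in(("top",T,ct,rt),("side",S,cs,rs)):
        m=mask(im,n,roi)
        ring=np.zeros_like(m)
        for z in(.112,.117,.122,.129):
            for rad in(.03,.0355): cv2.polylines(ring,[proj(np.c_[CAN[n][0]+rad*np.cos(th),CAN[n][1]+rad*np.sin(th),0*th+z],c).astype(np.int32)],True,1,2)
        ring=cv2.morphologyEx(ring,cv2.MORPH_CLOSE,np.ones((3,3))) ; b=m&(1-ring)
        ct_=big(b);rc=cv2.minAreaRect(ct_);print(n,nm,"blade box",cv2.boxPoints(rc).round(0).tolist(),"area",cv2.contourArea(ct_))
        # seated spatula leaning by 12..22 deg towards az: predicted blade centre (169 mm) and tip (200 mm)
    for lean in(8,16):
        for az in(0,45,90,135):
            l,z=np.radians(lean),np.radians(az);d=np.array([np.sin(l)*np.cos(z),np.sin(l)*np.sin(z),np.cos(l)])
            # pivots so that it crosses the canister's axis at mid-depth
            o=np.array([*CAN[n],.068])-d*.06/np.cos(l)
            P_=[o+d*.14,o+d*.2];print("  ",lean,az,"top",proj(P_,ct).round(0).tolist(),"side",proj(P_,cs).round(0).tolist())
a=cv2.imread("pics/top0.png");e=cv2.imread("pics/end_top.png")
for n,(u,v),h in(("cup",(415,122),16),("tub",(260,240),20),("bowl",(168,229),32)):
    r_=cv2.matchTemplate(e[v-h-12:v+h+12,u-h-12:u+h+12],a[v-h:v+h,u-h:u+h],cv2.TM_CCOEFF_NORMED);_,mx,_,l=cv2.minMaxLoc(r_);print(n,mx,"moved px",l[0]-12,l[1]-12)
```

```text
red top blade box [[124.0, 136.0], [144.0, 121.0], [156.0, 138.0], [136.0, 152.0]] area 365.5
red side blade box [[143.0, 193.0], [159.0, 183.0], [186.0, 227.0], [169.0, 237.0]] area 485.5
   8 0 top [[158.0, 149.0], [145.0, 134.0]] side [[183.0, 218.0], [175.0, 195.0]]
   8 45 top [[154.0, 151.0], [137.0, 137.0]] side [[181.0, 220.0], [170.0, 199.0]]
   8 90 top [[152.0, 154.0], [134.0, 144.0]] side [[182.0, 223.0], [172.0, 204.0]]
   8 135 top [[153.0, 158.0], [136.0, 150.0]] side [[185.0, 224.0], [178.0, 206.0]]
   16 0 top [[159.0, 145.0], [147.0, 126.0]] side [[181.0, 217.0], [170.0, 192.0]]
   16 45 top [[152.0, 148.0], [133.0, 132.0]] side [[176.0, 222.0], [162.0, 201.0]]
   16 90 top [[148.0, 155.0], [126.0, 145.0]] side [[178.0, 227.0], [164.0, 211.0]]
   16 135 top [[150.0, 162.0], [130.0, 158.0]] side [[185.0, 229.0], [177.0, 214.0]]
yellow top blade box [[212.0, 130.0], [214.0, 127.0], [233.0, 141.0], [231.0, 143.0]] area 59.0
yellow side blade box [[221.0, 166.0], [243.0, 162.0], [246.0, 187.0], [225.0, 190.0]] area 454.5
   8 0 top [[217.0, 154.0], [209.0, 139.0]] side [[235.0, 191.0], [229.0, 169.0]]
   8 45 top [[214.0, 156.0], [201.0, 142.0]] side [[233.0, 194.0], [225.0, 173.0]]
   8 90 top [[212.0, 159.0], [198.0, 149.0]] side [[234.0, 196.0], [227.0, 177.0]]
   8 135 top [[213.0, 163.0], [200.0, 156.0]] side [[237.0, 197.0], [233.0, 179.0]]
   16 0 top [[218.0, 150.0], [210.0, 131.0]] side [[232.0, 191.0], [224.0, 167.0]]
   16 45 top [[211.0, 153.0], [196.0, 137.0]] side [[229.0, 195.0], [217.0, 175.0]]
   16 90 top [[207.0, 160.0], [189.0, 150.0]] side [[230.0, 200.0], [220.0, 183.0]]
   16 135 top [[210.0, 167.0], [194.0, 164.0]] side [[237.0, 202.0], [232.0, 187.0]]
cup 0.999863862991333 moved px 0 0
tub 0.9998012781143188 moved px 0 0
bowl 0.8159815073013306 moved px 0 1
```

```bash
cat > tri.py <<'E'
from plan import *
from rig import viewer
ct=cam(viewer.camera_info("top"));cs=cam(viewer.camera_info("side"))
def P(c): return np.linalg.inv(c[2]@np.diag([1,-1,-1,1.]))[:3]
def tri(a,b):
    u=[cv2.undistortPoints(np.array(p,float).reshape(1,1,2),c[0],c[1]).reshape(2,1) for p,c in((a,ct),(b,cs))]
    X=cv2.triangulatePoints(P(ct),P(cs),*u);X=(X[:3]/X[3]).ravel();return X,(proj(X,ct)-a).round(1).tolist(),(proj(X,cs)-b).round(1).tolist()
E
python3 - <<'E'
from tri import *
print("red tip",tri((134,128.5),(151,188)));print("yel tip",tri((222,134),(232,164)))
print("corners",tri((124,136),(143,193)),tri((144,121),(159,183)))
T=cv2.imread("pics/fin_t.png")[:,:,::-1].copy();S=cv2.imread("pics/fin_s.png")[:,:,::-1].copy()
# wood pixels: where handle meets blade / last visible wood
for nm,im,roi in(("top",T,(115,110,185,180)),("side",S,(140,170,215,260)),("topY",T,(200,120,245,185)),("sideY",S,(210,150,265,225))):
    m=mask(im,"wood",roi);k,l,st,ce=cv2.connectedComponentsWithStats(m)
    print(nm,[(st[i].tolist(),ce[i].round().tolist()) for i in range(1,k) if st[i][4]>12])
    if nm in("side","top"):
        r=mask(im,"red",roi)*1+2*m
        x0,y0=(140,178) if nm=="side" else (118,115)
        for row in r[y0:y0+66 if nm=="side" else y0+60,x0:x0+62]: print("".join(".RWB"[v] for v in row))
E
```

```text
red tip (array([0.6138, 0.3495, 0.2178]), [[-3.9, -6.1]], [[6.3, 3.7]])
yel tip (array([0.597 , 0.1789, 0.1985]), [[-0.5, -0.8]], [[0.7, 0.3]])
corners (array([0.6018, 0.3686, 0.2211]), [[-5.3, -8.2]], [[8.6, 5.0]]) (array([0.6256, 0.33  , 0.2151]), [[-2.5, -4.0]], [[4.1, 2.4]])
top []
..............................................................
..............................................................
..............................................................
..............................................................
..............................................................
..............................................................
..............................................................
..............................................................
..............................................................
.......................RR.....................................
......................RRRRR...................................
....................RRRRRRRR..................................
...................RRRRRRRRRR............................
[... 6653 characters left out ...]
WW..RRRRRRRRRRR.
..............................RRRRR....WWWW....RRRRRRRRRRRRR..
...............................RRRRRRRRRRRRRRRRRRRRRRRRRRRR...
...............................RRRRRRRRRRRRRRRRRRRRRRRRRRR....
................................RRRRRRRRRRRRRRRRRRRRRRRR......
................................RRRRRRRRRRRRRRRRRRRRRRR.......
..................................RRRRRRRRRRRRRRRRRRR.........
....................................RRRRRRRRRRRRRR............
.......................................RRRRRRR................
topY [([213, 127, 17, 11, 18], [221.0, 131.0]), ([213, 130, 5, 18, 23], [215.0, 139.0]), ([231, 138, 7, 23, 28], [234.0, 150.0])]
sideY [([233, 193, 12, 16, 138], [238.0, 201.0])]
```

Run:
```python
from tri import *
print("red tip",tri((134,128.5),(157,203)),"corners",tri((125,136.5),(153,210)),tri((142,124),(161,196)))
for n,t in(("red",tri((134,128.5),(157,203))[0]),("yellow",tri((222,134),(232,164))[0])):
    h=np.linalg.norm(t[:2]-CAN[n]); print(n,"offset",h,"tip z",t[2])
```

```text
red tip (array([0.6144, 0.3565, 0.1907]), [[-0.3, -0.5]], [[0.5, 0.3]]) corners (array([0.5989, 0.3731, 0.1917]), [[-0.7, -1.1]], [[1.2, 0.7]]) (array([0.6231, 0.3404, 0.1932]), [[-0.5, -0.8]], [[0.8, 0.5]])
red offset 0.05006188774565177 tip z 0.1906618133874642
yellow offset 0.03998584236577816 tip z 0.19845271324763888
```

Both blade tips are at the height of a fully seated, leaning spatula (red 0.191 m, yellow 0.198 m). Cup and tub have not moved, and the bowl matches to within 1 px where it was in view.

```bash
python3 -c "
from rig import workorder
print(workorder.sign_off())"
```

```text
the job is handed in; nothing more can be done
None
```

Both spatulas stand handle-down and blade up in the canisters of their own colour; their measured tip heights say they are fully down, and the job was handed in at about 17 s of the 72 s (I viewed 11 pictures, one over the limit of 10).

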